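# Switch off the levitation trainer and point out the coil that has lost its core

### The job

Make the magnetic levitation trainer safe, then show the student which coil needs repair. First press down the raised half of its rocker switch to turn it off; then point straight down, from one to two centimetres above, at the one coil of the four whose steel core is missing, without touching the coil stage, for at least two seconds, and finish still pointing at it. Pick nothing up and leave the puck, the loose core, the screwdriver and the meter where they are.

Things in the scene. Friction and masses are not known exactly. Their poses are not given: they have to be found in the camera images.
- trainer: levitation trainer, fixed to the bench: a black box 150 (x) by 260 (y) by 34 mm high with a grey top plate. Origin: centre of its underside, on the bench; z up. On its top plate stand the rocker switch (centre at x 0, y -85 mm) and the coil stage (centre at x 0, y +48 mm). Nothing else on it rises above the plate by more than 4 mm.
- stage: coil stage on the trainer, fixed: a round stack 132 mm across (green board, black housing, clear acrylic disc on top). Origin: on its axis at the level of the trainer's top plate; the acrylic's top is 29 mm above that, 63 mm above the bench. Under the acrylic lie twelve small silver magnets round the edge and, inside them, four round copper coils. Must not be touched.
- bare_coil: the coil whose steel core is missing: a flat copper disc 33 mm across with only a dark flat hole 13 mm across in its middle. Origin: on the coil's axis, level with the top of the acrylic (63 mm above the bench), which is the highest thing there; z up. Its place among the four is drawn afresh each time.
- coil_a: a sound coil: copper disc 33 mm across with a round shiny steel core 13 mm across standing 5.5 mm above the acrylic. Origin: on its axis, level with the acrylic's top. The four coil centres lie on a circle of radius 27 mm about the stage's axis, 90 degrees apart. Must not be touched.
- coil_b: a sound coil, as coil_a
- coil_c: a sound coil, as coil_a
- rocker_body (a joint): angle of the rocker switch in rad: 0 = on, its far half (trainer's +x side) level and its near half (trainer's -x side, the off half) raised; 0.42 = fully off, the near half level and the far half raised. It needs about 3 N at the raised end, and stays where it is left.
- off_half (a point): point on the upper face of the near (off) half of the white V-shaped rocker, 14 mm out from its middle crease, 4 mm short of its outer end; moves with it. Rocker: 36 mm long along the trainer's x, 26 mm wide. Press straight down here or up to 6 mm farther to the trainer's -x. Height above the bench: about 48 mm while on, 42 mm fully off (half level; frame around it 38 mm).
- puck: loose light blue disc magnet 63 mm across, 27 mm high, lying on the bench beside the trainer. Origin: centre of its underside. Leave alone.
- core: loose steel coil core standing on its head on the bench: head 16 mm across, shank 11 mm across, 27 mm high. Origin: centre of its underside. Leave alone.
- driver: loose screwdriver 160 mm long lying on the bench along its own x. Leave alone.
- meter: loose grey hand multimeter 150 by 75 by 41 mm lying flat on the bench. Origin: centre of its underside. Leave alone.

How it is judged:
On the way, in this order (a step that is already met when the one before it is completed fails the run):
1. the rocker switch is pressed over to off (value of joint rocker_body above 0.32 rad), for 0.2 s.
2. the tool points straight down just above the coil without a core, for two seconds (horizontal distance between the grasp point and bare_coil below 0.012 m and z of the grasp point in the frame of bare_coil between 0.019 and 0.05 m and angle between the grasp point's own z axis and vertical above 2.7 rad), for 2 s.
At the end, for the whole second after the job is handed in: The rocker is off (more than 0.32 rad), and the tool still points straight down (within 25 degrees) at the bare coil: the TCP within 12 mm of its axis sideways and 19 to 50 mm above the acrylic's top; puck, core, screwdriver and meter at rest within 10 mm of where they began (all of step 2 and value of joint rocker_body above 0.32 rad and distance of each of puck, core, driver, meter from where it was at the start of the episode below 0.01 m and linear speed of each of puck, core, driver, meter below 0.02 m/s); the robot touches nothing.
It fails at once if the coil stage or a coil is touched (contact force between any of the fingers, the arm and stage above 0.3 N or contact force between any of the fingers, the arm and bare_coil above 0.3 N or contact force between any of the fingers, the arm and coil_a above 0.3 N or contact force between any of the fingers, the arm and coil_b above 0.3 N or contact force between any of the fingers, the arm and coil_c above 0.3 N).
It fails at once if the puck, the loose core, the screwdriver or the meter is lifted or pushed away (distance of any of puck, core, driver, meter from where it was at the start of the episode above 0.015 m).
It also fails if it takes over 42 s, if anything falls off the work surface, if the arm or the gripper's body presses on something with over 40 N, if the wrist force passes 120 N, or if a joint passes its speed limit or range.

### The arm

A 7-joint arm with a two-finger parallel gripper is mounted at the origin on the work surface. World frame = base frame: x ahead of the robot, y to its left, z up, the work surface at z = 0. Lengths are in m, angles in rad, forces in N, time in s.
With the tool pointing down it reaches from about 0.425 to 0.875 m from the base axis. Payload 4.7 kg.
Tool frame: the origin (TCP) lies between the finger pads, 19 mm behind the fingertips; this is the grasp point; z points along the fingers, y is the line along which they close (so a half turn about z gives the same grasp; the last joint's range is limited). The gripper opens to 87 mm and grips with 3 to 60 N. Pads are 19 mm wide; open, the fingers measure 117 mm over their backs; the gripper's body (75 mm by 190 mm) begins 51 mm behind the grasp point.
Start: joints at [1.359, 0.321, -0.07, 1.45, 0.023, 1.371, -0.057], TCP at [0.146, -0.634, 0.241] pointing down, gripper open.
Joint ranges: [-2.86, 2.86], [-0.3, 2.09], [-1.38, 1.24], [0.06, 2.45], [-1.56, 4.7], [0.09, 2.05], [-2.69, 2.69]. Speed limits (rad/s): [2.57, 2.57, 3.14, 3.14, 3.14, 3.14, 3.14].

### API

Orientations are given as a rotation vector (axis times angle).
In Python, from bench import ctrl gives the robot as it stands. The module is installed in compiled form; this text tells all that it offers.
- The arm moves only by the shell command python3 -m inch 'ROWS' [FORCE]. ROWS is JSON, a list of rows, each an object with "slide": the shift along the tool's x, y, z scaled (see below), a list of three; "angular": the turn, a rotation vector about the tool's x, y, z scaled (see below), a list of three; "claw": the opening, from -1 (shut) to 1 (fully open). In form: [{"slide": [tx, ty, tz], "angular": [rx, ry, rz], "claw": claw}, ...]. A call has 1 to 10 rows; each row is the pose to reach, as a shift and turn from the pose commanded when the call began, along the tool's axes at that moment; what a row does not reach only later rows make up. The controller multiplies each number of a shift by 0.25 m and each number of a turn by 30 degrees. A row lasts 1/10 s, in which the tool goes at most 50 mm and 8.59 degrees, less where a joint would pass 70% of its speed; a pose out of reach is approached as far as the arm can. A call with a number of a shift or a turn outside -1 to 1 is refused whole. A call with a gripper value outside its range is refused whole. The fingers move at their own pace and stop on an object; FORCE is the grip in N (left out, the last holds). Time passes only in rows, so rows that repeat a pose let the fingers close. It gives the time, the measured TCP pose, the force, the opening and the grip force at its end, in the units of the state.
- ctrl.get_state(): the state, without advancing time (a new reading comes with each control period).
- ctrl.get_image(name): name is "scene" or "side" or "wrist"; returns a dict with "color" (420x560x3 uint8, red, green, blue), "depth" (420x560 float32, m along the optical axis (not along the pixel's ray), 0 where there is no reading), "camera_matrix" (3x3 intrinsics, pixels), "extrinsics" (4x4, takes a point from camera to world coordinates); the wrist camera has in their place "tool_from_camera" (4x4, takes a point from camera to tool coordinates, whose origin is the TCP and whose axes are the flange's). Camera axes: x right, y up, looking along -z (the intrinsics and any distortion apply to the point x, -y, -z); pixel columns grow to the right and rows downward; lengths in m; the calibration is good to about 2 mm. A picture is of the moment at which its call begins: read the wrist's pose just before it.
- ctrl.close_job(): hands the job in; it is judged then, once.
Trained networks look in the newest picture that a camera, given by its name, has taken for a name from the list of things; names that differ only in an ending like _2 or _b are one class to them, and where a whole thing is asked for, a point or a joint stands for the part that bears it (a point fixed in the world has none). Each returns a list of dicts, best first, with "confidence" (0 to 1); they miss things now and then, are a little off and sometimes report something else, mostly with a low value. They report only what shows in the picture. A call takes as long as a camera call.
- ctrl.find_in(query, camera): "bbox" ([centre column, centre row, width, height] in pixels, round what is visible of it).
- ctrl.outline_of(query, camera): "mask" (420x560 bool, what is visible of it) and "bbox" ([centre column, centre row, width, height] in pixels, round what is visible of it).
The state is a dict: "time": time; "joint_positions": joint angles; "qd": joint speeds; "joint_torque": joint torques, N m; "position": TCP position; "tool_rot": TCP orientation; "ft_force": force on the tool from outside, world axes, zero at the start; "torque": the same for the moment, N m; "grip_width": opening from 0.0 (shut) to 1.0 (fully open); "grip_force": force on a finger pad.
Only numpy, scipy, OpenCV 4.12 (cv2) and the standard library are available. Lean on these libraries where they do the work, as an engineer would, in place of code of your own. Each camera call takes 0.05 s, during which the arm holds its last target. There are 200 camera calls.

## Working session

There is one attempt and no reset: what is moved stays moved. The work goes in short steps, Python scripts to look and compute and a shell command to move; the robot and the scene stay as the last step left them, time stands still between calls to the robot, and variables do not carry over. Pictures are saved under pics/ and viewed, at most 10 in all, crops included, and the job is handed in when it is done.

```bash
mkdir -p pics
cat > h.py <<'E'
import numpy as np, cv2
from scipy.spatial.transform import Rotation as R
from bench import ctrl
def grab(n,fn=None):
    s=ctrl.get_state(); im=ctrl.get_image(n)
    if n=="wrist":
        T=np.eye(4); T[:3,:3]=R.from_rotvec(s["tool_rot"]).as_matrix(); T[:3,3]=s["position"]
        im["E"]=T@np.array(im["tool_from_camera"])
    else: im["E"]=np.array(im["extrinsics"])
    if fn: cv2.imwrite("pics/"+fn,im["color"][...,::-1])
    return im
def ray(im,u,v):
    K=np.array(im["camera_matrix"]); d=np.array([(u-K[0,2])/K[0,0],-(v-K[1,2])/K[1,1],-1.])
    return im["E"][:3,3], im["E"][:3,:3]@d
def atz(im,u,v,z):
    o,d=ray(im,u,v); return o+d*(z-o[2])/d[2]
def atd(im,u,v):
    o,d=ray(im,u,v); return o+d*im["depth"][int(round(v)),int(round(u))]
E
cat > a.py <<'E'
from h import *
np.set_printoptions(precision=4,suppress=True)
s=ctrl.get_state(); print(s["time"],s["position"],s["tool_rot"],R.from_rotvec(s["tool_rot"]).as_matrix())
for c in ("scene","side"):
    im=grab(c,c+"1.png"); print(c,im["E"][:3,3],[k for k in im])
    for q in ("trainer","stage","bare_coil","coil_a","off_half","puck","core","driver","meter"):
        for r in ctrl.find_in(q,c)[:4]:
            b=r["bbox"]; print(q,round(r["confidence"],2),np.round(b),atd(im,min(b[0],559),min(b[1],419)))
E
python3 a.py
```

```text
0.0 [ 0.1454 -0.633   0.2402] [-3.1197 -0.3538  0.0005] [[ 0.9746  0.2239 -0.0005]
 [ 0.2239 -0.9746  0.0018]
 [-0.0001 -0.0019 -1.    ]]
scene [0.7558 0.3343 0.6132] ['color', 'depth', 'camera_matrix', 'extrinsics', 'E']
trainer 0.84 [285. 229. 152. 149.] [0.5811 0.0645 0.0622]
stage 0.76 [296. 237.  80.  76.] [0.573  0.0852 0.0604]
stage 0.4 [351. 215.  38.  34.] [0.4549 0.0831 0.0266]
bare_coil 0.5 [303. 245.   4.   3.] [0.5725 0.1056 0.0646]
coil_a 0.48 [287. 221.   8.   7.] [0.5709 0.0562 0.0675]
coil_a 0.45 [280. 241.   5.   7.] [0.6002 0.0808 0.0674]
off_half 0.66 [254. 183.  22.  22.] [ 0.5696 -0.0578  0.0403]
puck 0.92 [351. 215.  39.  35.] [0.4542 0.084  0.0263]
core 0.42 [228. 287.   7.  16.] [0.7006 0.0852 0.0164]
driver 0.81 [342. 310.  91.  50.] [0.5691 0.2127 0.0216]
meter 0.88 [220. 155.  78.  61.] [ 0.5891 -0.1571  0.0311]
side [0.5161 0.7562 0.6242] ['color', 'depth', 'camera_matrix', 'extrinsics', 'E']
trainer 0.62 [280. 232.  98. 107.] [0.5741 0.0979 0.0611]
stage 0.77 [285. 231.  77.  65.] [0.5652 0.0964 0.0616]
coil_a 0.52 [267. 224.  12.  11.] [0.5962 0.0844 0.0663]
off_half 0.45 [288. 192.  19.  13.] [ 0.5684 -0.0409  0.0417]
puck 0.83 [357. 248.  34.  36.] [0.4452 0.0973 0.0268]
puck 0.6 [281. 232.  95. 105.] [0.5721 0.1027 0.0641]
core 0.64 [282. 233.  95. 103.] [0.5695 0.1035 0.0646]
core 0.59 [214. 246.   8.  14.] [0.6925 0.0831 0.0153]
driver 0.85 [287. 298. 103.  23.] [0.5581 0.2033 0.017 ]
driver 0.66 [289. 190.  18.  10.] [ 0.5662 -0.0442  0.0445]
meter 0.85 [287. 163.  80.  32.] [ 0.5751 -0.1572  0.0321]
```

Run:
```python
import cv2
a=cv2.imread("pics/scene1.png")[130:330,180:390]; b=cv2.imread("pics/side1.png")[130:330,190:390]
cv2.imwrite("pics/ab.png",cv2.hconcat([cv2.resize(a,(400,400),interpolation=2),cv2.resize(b,(400,400),interpolation=2)]))
```

```text
(no output)
```

View pics/ab.png

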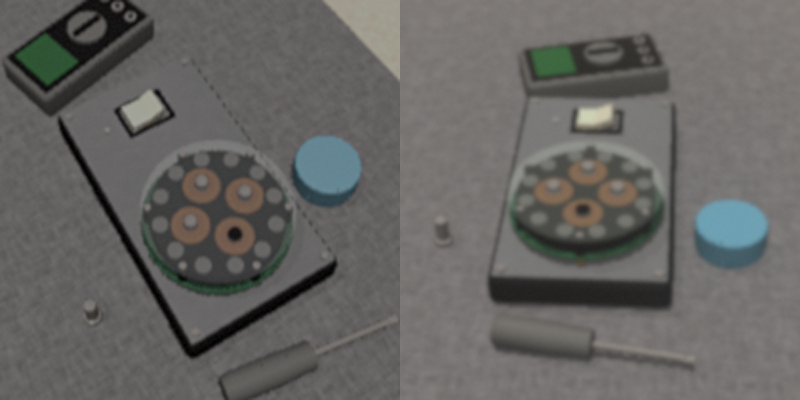

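The bare coil is the one at about scene px (303,247) and side px (281,235). The rocker is at scene (255,185), with its raised half on the robot's side. Next I move over the trainer with the gripper shut.

```bash
python3 -m inch '[{"slide":[1,-0.98,0],"angular":[0,0,0],"claw":-1},{"slide":[1,-0.98,0],"angular":[0,0,0],"claw":-1},{"slide":[1,-0.98,0],"angular":[0,0,0],"claw":-1},{"slide":[1,-0.98,0],"angular":[0,0,0],"claw":-1},{"slide":[1,-0.98,0],"angular":[0,0,0],"claw":-1},{"slide":[1,-0.98,0],"angular":[0,0,0],"claw":-1},{"slide":[1,-0.98,0],"angular":[0,0,0],"claw":-1},{"slide":[1,-0.98,0],"angular":[0,0,0],"claw":-1},{"slide":[1,-0.98,0],"angular":[0,0,0],"claw":-1},{"slide":[1,-0.98,0],"angular":[0,0,0],"claw":-1}]' 10
python3 -m inch '[{"slide":[0.8,-0.8,0],"angular":[0,0,0],"claw":-1},{"slide":[0.8,-0.8,0],"angular":[0,0,0],"claw":-1},{"slide":[0.8,-0.8,0],"angular":[0,0,0],"claw":-1},{"slide":[0.8,-0.8,0],"angular":[0,0,0],"claw":-1},{"slide":[0.8,-0.8,0],"angular":[0,0,0],"claw":-1},{"slide":[0.8,-0.8,0],"angular":[0,0,0],"claw":-1},{"slide":[0.8,-0.8,0],"angular":[0,0,0],"claw":-1},{"slide":[0.8,-0.8,0],"angular":[0,0,0],"claw":-1},{"slide":[0.8,-0.8,0],"angular":[0,0,0],"claw":-1},{"slide":[0.8,-0.8,0],"angular":[0,0,0],"claw":-1}]'
cat > b.py <<'E'
from h import *
import sys
np.set_printoptions(precision=4,suppress=True)
im=grab("wrist",sys.argv[1]); print(np.array(im["tool_from_camera"]))
s=ctrl.get_state(); print(s["time"],s["position"],s["tool_rot"],s["ft_force"])
for q in ("stage","bare_coil","coil_a","off_half","meter"):
    for r in ctrl.find_in(q,"wrist")[:4]:
        b=r["bbox"]; print(q,round(r["confidence"],2),np.round(b),atd(im,min(b[0],559),min(b[1],419)))
E
python3 b.py w1.png
```

```text
time: 2.0
position: [0.3335, -0.3399, 0.2414]
tool_rot: [3.121, 0.351, -0.001]
ft_force: [-0.4, -0.6, 0.1]
grip_width: 0.172
grip_force: 0.0
time: 3.0
position: [0.4838, -0.1012, 0.2411]
tool_rot: [3.122, 0.348, -0.001]
ft_force: [0.0, 0.1, 0.9]
grip_width: 0.002
grip_force: 0.0
[[-0.0009  0.9681  0.2506  0.0681]
 [ 1.      0.0012 -0.0008 -0.0005]
 [-0.0011  0.2506 -0.9681 -0.1429]
 [ 0.      0.      0.      1.    ]]
3.05 [ 0.4839 -0.1009  0.2411] [ 3.1219  0.3487 -0.0006] [-0.2599  0.4854 -0.533 ]
stage 0.69 [ 86.  69. 169. 135.] [ 0.5502 -0.0857  0.3839]
bare_coil 0.75 [46. 44. 20. 14.] [0.5718 0.1054 0.0645]
coil_a 0.62 [74. 88. 19. 22.] [0.5435 0.0795 0.0666]
coil_a 0.5 [82. 14. 13. 17.] [0.5987 0.0773 0.0687]
coil_a 0.49 [113.  61.  17.  18.] [0.5704 0.0507 0.0675]
coil_a 0.22 [243.  96.  38.  46.] [ 0.5688 -0.0534  0.0416]
off_half 0.86 [244.  94.  40.  46.] [ 0.5703 -0.0542  0.0408]
off_half 0.43 [83. 13. 15. 20.] [0.6001 0.0772 0.0675]
meter 0.78 [370. 110.  99. 162.] [ 0.5819 -0.1676  0.0376]
```

View pics/w1.png

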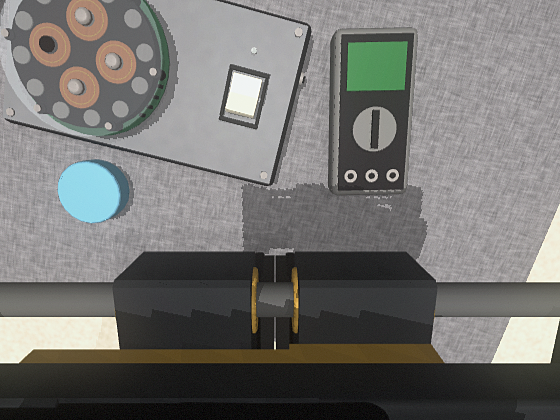

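Run:
```python
from h import *
np.set_printoptions(precision=4,suppress=True)
im=grab("wrist")
for p in ((312,25,.034),(271,184,.034),(5,121,.034),(235,66,.038),(269,73,.038),(258,128,.038),(221,120,.038),(47,44,.06)): print(p,atz(im,*p))
m=ctrl.outline_of("off_half","wrist")[0]["mask"]; v,u=np.nonzero(m); print(u.mean(),v.mean(),m.sum())
P=np.array([atd(im,a,b) for a,b in zip(u,v)]); print(P.mean(0))
for x in np.arange(.545,.60,.004):
    k=abs(P[:,0]-x)<.002; 
    if k.any(): print(round(x,3),k.sum(),np.median(P[k,2]).round(4),P[k,1].min(),P[k,1].max())
```

```text
(312, 25, 0.034) [ 0.64   -0.0971  0.034 ]
(271, 184, 0.034) [ 0.4969 -0.093   0.034 ]
(5, 121, 0.034) [0.4995 0.1582 0.034 ]
(235, 66, 0.038) [ 0.5922 -0.0391  0.038 ]
(269, 73, 0.038) [ 0.5933 -0.0695  0.038 ]
(258, 128, 0.038) [ 0.5452 -0.0699  0.038 ]
(221, 120, 0.038) [ 0.5446 -0.0357  0.038 ]
(47, 44, 0.06) [0.572  0.1097 0.06  ]
245.43233424159854 96.15168029064486 1101
[ 0.5693 -0.0537  0.0442]
0.549 3 0.3842 -0.08368274429929298 -0.08368274429929298
0.553 64 0.046 -0.06556313143147714 -0.04208004676212079
0.557 134 0.0471 -0.06588825564043341 -0.04090835629480474
0.561 136 0.0454 -0.06613860182309343 -0.04075679817039414
0.565 135 0.0436 -0.06610063246681977 -0.04059781407116663
0.569 133 0.0421 -0.0662790409535331 -0.041416280643062325
0.573 135 0.0416 -0.06616212978075703 -0.04160642329887823
0.577 138 0.0414 -0.06632462741319575 -0.041708905578068695
0.581 136 0.0416 -0.06634361140062914 -0.04142078501247138
0.585 87 0.0415 -0.06623613289283688 -0.041254811970266876
```

The bare coil is at px (47,44), which is about (0.572, 0.106). The rocker centre is at px (245,96), about (0.5695, -0.0537). Its raised end is at x≈0.552 and 47 mm high, which fits the description. The trainer's yaw is about 0.

```bash
python3 -m inch '[{"slide":[0.311,-0.124,0],"angular":[0,0,0.425],"claw":-1},{"slide":[0.311,-0.124,0],"angular":[0,0,0.425],"claw":-1},{"slide":[0.311,-0.124,0.3],"angular":[0,0,0.425],"claw":-1},{"slide":[0.311,-0.124,0.5],"angular":[0,0,0.425],"claw":-1},{"slide":[0.311,-0.124,0.624],"angular":[0,0,0.425],"claw":-1},{"slide":[0.311,-0.124,0.624],"angular":[0,0,0.425],"claw":-1},{"slide":[0.311,-0.124,0.624],"angular":[0,0,0.425],"claw":-1},{"slide":[0.311,-0.124,0.624],"angular":[0,0,0.425],"claw":-1},{"slide":[0.311,-0.124,0.624],"angular":[0,0,0.425],"claw":-1}]'; python3 b.py w2.png
```

```text
time: 4.3
position: [0.5555, -0.0516, 0.0883]
tool_rot: [3.14, 0.005, 0.008]
ft_force: [-0.1, 0.2, 0.3]
grip_width: 0.01
grip_force: 0.0
[[-0.0009  0.9681  0.2504  0.068 ]
 [ 1.      0.0012 -0.0008 -0.0005]
 [-0.001   0.2504 -0.9681 -0.1429]
 [ 0.      0.      0.      1.    ]]
4.35 [ 0.5552 -0.0517  0.088 ] [3.1403 0.0047 0.0073] [ 0.2688 -0.3225  1.4414]
stage 0.92 [ 78. 228. 154. 262.] [0.5761 0.0427 0.0617]
coil_a 0.81 [ 58. 240.  27.  29.] [0.572  0.0494 0.0677]
coil_a 0.45 [  2. 181.   2.  19.] [0.5991 0.0713 0.0665]
coil_a 0.4 [  9. 280.  14.   8.] [0.5503 0.0784 0.0643]
off_half 0.74 [277. 229.  51.  64.] [ 0.57   -0.0527  0.0417]
meter 0.92 [474. 192. 172. 279.] [ 0.5891 -0.16    0.0339]
```

View pics/w2.png

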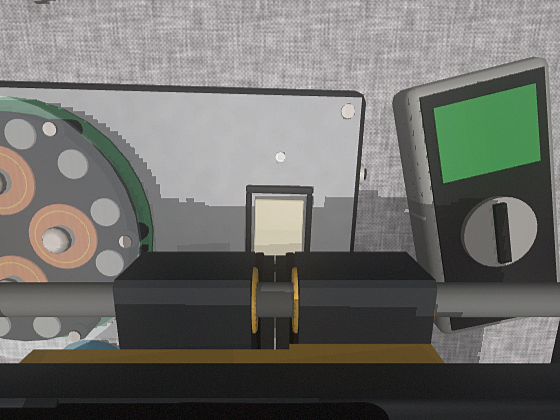

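The finger pair is straight over the rocker's near half: frame at px 247–312, fingers centred at 275. Now I press.

```bash
python3 -m inch '[{"slide":[-0.01,0.008,0],"angular":[0,0,0],"claw":-1},{"slide":[-0.01,0.008,0.04],"angular":[0,0,0],"claw":-1},{"slide":[-0.01,0.008,0.07],"angular":[0,0,0],"claw":-1},{"slide":[-0.01,0.008,0.09],"angular":[0,0,0],"claw":-1},{"slide":[-0.01,0.008,0.105],"angular":[0,0,0],"claw":-1},{"slide":[-0.01,0.008,0.112],"angular":[0,0,0],"claw":-1},{"slide":[-0.01,0.008,0.112],"angular":[0,0,0],"claw":-1},{"slide":[-0.01,0.008,0.112],"angular":[0,0,0],"claw":-1}]'
```

```text
time: 5.4
position: [0.5486, -0.0536, 0.0606]
tool_rot: [3.138, 0.005, -0.01]
ft_force: [-18.4, 0.1, 37.0]
grip_width: 0.007
grip_force: 18.5
```

```bash
python3 -m inch '[{"slide":[0,0,-0.01],"angular":[0,0,0],"claw":-1},{"slide":[0,0,-0.02],"angular":[0,0,0],"claw":-1},{"slide":[0,0,-0.02],"angular":[0,0,0],"claw":-1}]'
python3 -m inch '[{"slide":[0,0,-0.2],"angular":[0,0,0],"claw":-1},{"slide":[-0.1,0,-0.4],"angular":[0,0,0],"claw":-1},{"slide":[-0.2,0,-0.5],"angular":[0,0,0],"claw":-1},{"slide":[-0.3,0,-0.5],"angular":[0,0,0],"claw":-1},{"slide":[-0.3,0,-0.5],"angular":[0,0,0],"claw":-1},{"slide":[-0.3,0,-0.5],"angular":[0,0,0],"claw":-1},{"slide":[-0.3,0,-0.5],"angular":[0,0,0],"claw":-1}]'
python3 - <<'E'
from h import *
np.set_printoptions(precision=4,suppress=True)
im=grab("wrist","w3.png"); print(ctrl.get_state()["position"])
m=ctrl.outline_of("off_half","wrist")[0]["mask"]; v,u=np.nonzero(m); print(u.mean(),v.mean(),m.sum())
P=np.array([atd(im,a,b) for a,b in zip(u,v)]); P=P[P[:,2]<.1]
for x in np.arange(.545,.60,.004):
    k=abs(P[:,0]-x)<.002
    if k.any(): print(round(x,3),k.sum(),np.median(P[k,2]).round(4))
S=P.mean(0); print(S)
for q in ("bare_coil","coil_a"):
    for r in ctrl.find_in(q,"wrist")[:4]:
        b=r["bbox"]; print(q,round(r["confidence"],2),np.round(b),atz(im,b[0],b[1],.061 if q[0]=="b" else .0685))
E
```

```text
time: 5.7
position: [0.5509, -0.0534, 0.0619]
tool_rot: [-3.142, -0.005, -0.0]
ft_force: [-0.2, -0.2, 0.5]
grip_width: 0.001
grip_force: 0.0
time: 6.4
position: [0.4762, -0.0536, 0.1865]
tool_rot: [-3.141, -0.005, 0.001]
ft_force: [-0.2, 0.4, 0.3]
grip_width: 0.003
grip_force: 0.0
[ 0.4762 -0.0535  0.1865]
274.66589595375723 93.46763005780346 1730
0.549 48 0.0407
0.553 216 0.0414
0.557 186 0.0416
0.561 204 0.0415
0.565 210 0.0415
0.569 208 0.0427
0.573 212 0.0445
0.577 215 0.0463
0.581 197 0.0474
0.585 32 0.0441
[ 0.5669 -0.0532  0.0431]
bare_coil 0.86 [39. 84. 23. 16.] [0.5716 0.1087 0.061 ]
bare_coil 0.3 [120.  86.  23.  22.] [0.5699 0.0534 0.061 ]
coil_a 0.63 [ 84. 127.  23.  18.] [0.5431 0.0782 0.0685]
coil_a 0.61 [118.  86.  20.  18.] [0.5697 0.0514 0.0685]
coil_a 0.53 [76. 39. 22. 20.] [0.5985 0.0762 0.0685]
```

View pics/w3.png

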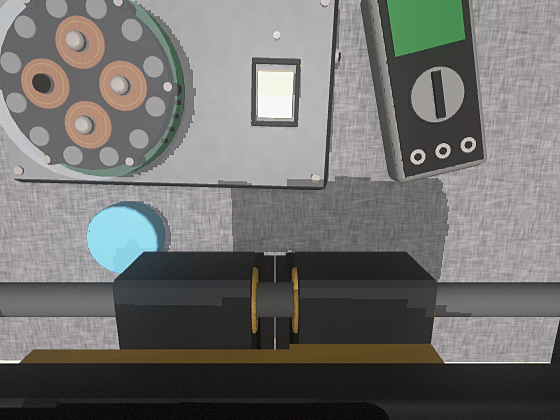

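The rocker is off: near half level at 41.5 mm, far half raised to 47 mm. The bare coil's dark hole is at px (42,83), about (0.5715, 0.106) from the coil, switch and stage geometry. I move over it and come down to a safe height first.

```bash
python3 -m inch '[{"slide":[0.381,-0.638,0],"angular":[0,0,0],"claw":-1},{"slide":[0.381,-0.638,0],"angular":[0,0,0],"claw":-1},{"slide":[0.381,-0.638,0],"angular":[0,0,0],"claw":-1},{"slide":[0.381,-0.638,0],"angular":[0,0,0],"claw":-1},{"slide":[0.381,-0.638,0],"angular":[0,0,0],"claw":-1},{"slide":[0.381,-0.638,0.1],"angular":[0,0,0],"claw":-1},{"slide":[0.381,-0.638,0.2],"angular":[0,0,0],"claw":-1},{"slide":[0.381,-0.638,0.25],"angular":[0,0,0],"claw":-1},{"slide":[0.381,-0.638,0.25],"angular":[0,0,0],"claw":-1},{"slide":[0.381,-0.638,0.25],"angular":[0,0,0],"claw":-1}]'
python3 - <<'E'
from h import *
a=grab("scene")["color"][...,::-1][190:290,240:340]; b=grab("side")["color"][...,::-1][180:280,230:330]
cv2.imwrite("pics/ab2.png",cv2.hconcat([cv2.resize(np.ascontiguousarray(x),(400,400),interpolation=2) for x in (a,b)]))
for c in ("scene","side"):
    im=grab(c)
    for q in ("coil_a","bare_coil"):
        for r in ctrl.find_in(q,c)[:3]: print(c,q,r["confidence"],np.round(r["bbox"]),atz(im,*r["bbox"][:2],.062))
E
```

```text
time: 7.6
position: [0.5709, 0.1059, 0.1252]
tool_rot: [-3.141, -0.004, -0.001]
ft_force: [-0.3, 0.3, 0.8]
grip_width: 0.008
grip_force: 0.0
scene coil_a 0.53 [280. 241.   7.   9.] [0.59823323 0.0796832  0.062     ]
scene bare_coil 0.47 [303. 246.   8.   5.] [0.57223667 0.10621797 0.062     ]
side coil_a 0.18 [284. 233.  74.  56.] [0.56629944 0.10038027 0.062     ]
```

View pics/ab2.png

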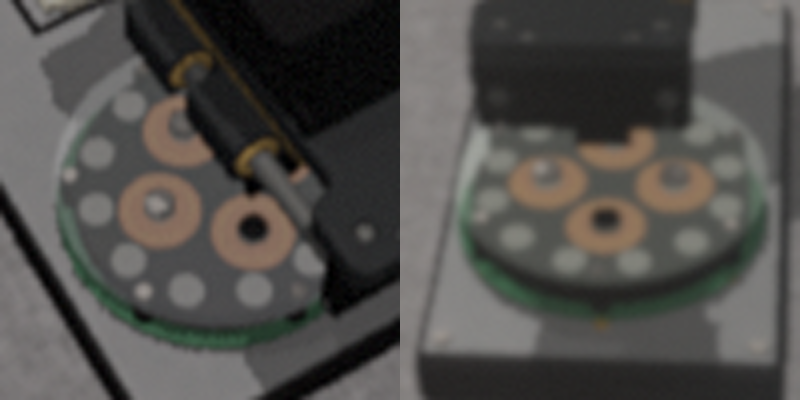

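The hole (scene px 303,246) is confirmed at (0.572, 0.106), right under the fingertips. I go down to 35 mm (tips 16 mm above the acrylic) and hold.

```bash
python3 -m inch '[{"slide":[0.003,0,0.03],"angular":[0,0,0],"claw":-1},{"slide":[0.003,0,0.06],"angular":[0,0,0],"claw":-1},{"slide":[0.003,0,0.09],"angular":[0,0,0],"claw":-1},{"slide":[0.003,0,0.108],"angular":[0,0,0],"claw":-1},{"slide":[0.003,0,0.108],"angular":[0,0,0],"claw":-1},{"slide":[0.003,0,0.108],"angular":[0,0,0],"claw":-1},{"slide":[0.003,0,0.108],"angular":[0,0,0],"claw":-1},{"slide":[0.003,0,0.108],"angular":[0,0,0],"claw":-1},{"slide":[0.003,0,0.108],"angular":[0,0,0],"claw":-1},{"slide":[0.003,0,0.108],"angular":[0,0,0],"claw":-1}]'
python3 -m inch '[{"slide":[0,0,0],"angular":[0,0,0],"claw":-1},{"slide":[0,0,0],"angular":[0,0,0],"claw":-1},{"slide":[0,0,0],"angular":[0,0,0],"claw":-1},{"slide":[0,0,0],"angular":[0,0,0],"claw":-1},{"slide":[0,0,0],"angular":[0,0,0],"claw":-1},{"slide":[0,0,0],"angular":[0,0,0],"claw":-1},{"slide":[0,0,0],"angular":[0,0,0],"claw":-1},{"slide":[0,0,0],"angular":[0,0,0],"claw":-1},{"slide":[0,0,0],"angular":[0,0,0],"claw":-1},{"slide":[0,0,0],"angular":[0,0,0],"claw":-1}]'
python3 -m inch '[{"slide":[0,0,0],"angular":[0,0,0],"claw":-1},{"slide":[0,0,0],"angular":[0,0,0],"claw":-1},{"slide":[0,0,0],"angular":[0,0,0],"claw":-1},{"slide":[0,0,0],"angular":[0,0,0],"claw":-1},{"slide":[0,0,0],"angular":[0,0,0],"claw":-1},{"slide":[0,0,0],"angular":[0,0,0],"claw":-1},{"slide":[0,0,0],"angular":[0,0,0],"claw":-1},{"slide":[0,0,0],"angular":[0,0,0],"claw":-1},{"slide":[0,0,0],"angular":[0,0,0],"claw":-1},{"slide":[0,0,0],"angular":[0,0,0],"claw":-1}]'
python3 - <<'E'
from h import *
a=grab("scene")["color"][...,::-1][130:330,180:390]; b=grab("side")["color"][...,::-1][180:280,230:330]
cv2.imwrite("pics/ab3.png",cv2.hconcat([cv2.resize(np.ascontiguousarray(x),(400,400),interpolation=2) for x in (a,b)]))
E
```

```text
time: 9.0
position: [0.5714, 0.1061, 0.0979]
tool_rot: [3.141, 0.005, 0.001]
ft_force: [0.3, -0.5, -0.2]
grip_width: 0.001
grip_force: 0.0
time: 10.0
position: [0.5713, 0.1061, 0.0977]
tool_rot: [3.142, 0.005, -0.0]
ft_force: [0.3, -0.2, 0.1]
grip_width: 0.005
grip_force: 0.0
time: 11.0
position: [0.5712, 0.1061, 0.0977]
tool_rot: [3.142, 0.005, -0.0]
ft_force: [-0.2, -0.0, -0.0]
grip_width: 0.003
grip_force: 0.0
```

View pics/ab3.png

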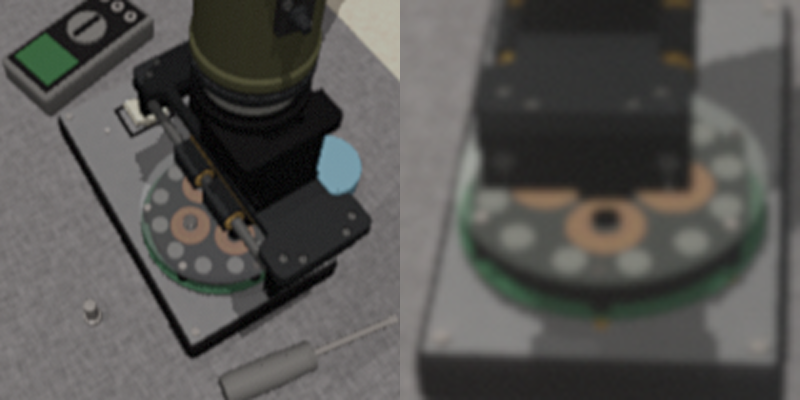

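The fingertips stand just above the hole (side crop 606,217), and the meter, puck, core and driver are where they began. I hand in.

```bash
python3 -m inch '[{"slide":[0,0,0],"angular":[0,0,0],"claw":-1},{"slide":[0,0,0],"angular":[0,0,0],"claw":-1},{"slide":[0,0,0],"angular":[0,0,0],"claw":-1},{"slide":[0,0,0],"angular":[0,0,0],"claw":-1},{"slide":[0,0,0],"angular":[0,0,0],"claw":-1}]' && python3 -c "
from bench import ctrl
print(ctrl.close_job())"
```

```text
time: 11.6
position: [0.5713, 0.1061, 0.0977]
tool_rot: [3.142, 0.005, 0.0]
ft_force: [-0.3, -0.2, -0.4]
grip_width: 0.008
grip_force: 0.0
the job is handed in; nothing more can be done
None
```

The rocker switch is off, and the tool is holding straight down over the coil without a core, fingertips about 16 mm above the acrylic. I handed the job in at about 11.6 s, and the hand-in returned no verdict.

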